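Unlock and lift off a squeeze-and-turn canister lid

TASK

Open the green storage canister so that it can be refilled: squeeze the two orange tabs of its lid together, keep them squeezed and turn the lid anticlockwise (seen from above) until you feel the end stop, then lift it straight off. Do not force the lid against the canister while turning or lifting. Set the lid down gently, right way up and wholly on the chopping board, let go of it, and leave the other things where they are.

Things in the scene. Friction and masses are not known exactly. Their poses are not given: they have to be found in the camera images.
- canister: Green canister with a white rim, fixed to the worktop: round, 104 mm across, 92 mm high. Origin at the centre of its underside, z up. The rim has two notches, 15 mm wide, at its own +y and -y. The locked lid sits down inside the rim with about 2 mm of play, turned as the canister is (same x and y), its origin 66 mm above the canister's.
- canister_rim (a point): Centre of the canister's mouth, level with the rim's top, 92 mm above the worktop. A bayonet hidden under the lid's cover holds the lid down until it is turned anticlockwise to the end stop (or within 0.05 rad of it). The stop is rigid, differs each time, lies 0.55 to 1.3 rad from the locked position and can only be felt. More than 0.8 N m on the stop, or 25 N of pull or side load, is too much.
- lid: Loose grey lid, 170 to 260 g: a plug with a cover 88 mm across, top face 18.5 mm above its origin; a hub 22 mm across stands 30 mm high between the tabs. Origin at the centre of its flat underside, on the turning axis, z up. At its own +y and -y stand two orange tabs: paddles 24 mm wide (along x), 6 mm thick, tops 60 mm above the origin.
- lid_grip (a point): On the lid's axis midway between the tabs, 50 mm above the lid's origin (116 mm above the worktop when locked), axes as the lid's. The tabs' outer faces are 60 mm apart along the lid's y at rest, 44 mm fully squeezed. With the TCP here the pads meet the tabs and tips stay just clear of the rim and the bolts. A 20 to 25 N squeeze is ample.
- tab_a (a joint): Inward travel of the tab at the lid's +y: 0 at rest, 0.008 m fully squeezed (rigid there). Damped spring: 2 N to start, 6 N when fully in. The tab carries a bolt, 12 mm wide, its top 25 mm above the lid's origin, pointing outwards to 50 mm from the axis into a rim notch; it leaves the notch only when squeezed in by more than 5 mm.
- tab_b (a joint): The same for the tab at the lid's -y.
- chopping_board: The brown wooden chopping board, fixed, lying flat: 200 mm (its x) by 300 mm (its y), rounded corners, 21 mm thick. Origin at the centre of its underside.
- board_top (a point): Centre of the board's top face.
- mug: A white mug, 78 mm across with a handle, 97 mm high: leave it alone. Origin near the centre of its underside.
- timer: A black kitchen timer, 82 mm wide, 74 mm high, standing: leave it alone. Origin at the centre of its underside.
- garlic: A garlic bulb, about 60 mm: leave it alone. Origin at the centre of its underside.
- lemon: A lemon, 71 mm long: leave it alone. Origin at the centre of its underside.
Things that resemble listed ones, but are neither listed nor needed, are in the scene too. What is shaped like the lid but red is not meant.

How it is judged:
On the way, in this order (a step that is already met when the one before it is completed fails the run):
1. both tabs are squeezed in by more than 5 mm while the lid is still in its locked place (value of joint each of tab_a, tab_b above 0.005 m and angle between the x axis of lid and the x axis of canister, either way round below 0.15 rad and z of lid in the frame of canister below 0.07 m), for 0.1 s.
2. the lid has been turned by more than 0.4 rad while it still sits in the canister (angle between the x axis of lid and the x axis of canister, either way round above 0.4 rad and z of lid in the frame of canister below 0.07 m), for 0.1 s.
3. the lid is lifted clear of the canister, its underside above the rim (z of lid in the frame of canister above 0.095 m), for 0.1 s.
At the end, for the whole second after the job is handed in: The lid lies at rest, right way up (within 0.08 rad) and flat on the chopping board with its whole cover over the board (its centre within 58 mm of the board's centre along the short side and 108 mm along the long side); mug, timer, garlic and lemon are within 20 mm of where they stood (x of lid in the frame of chopping_board between -0.058 and 0.058 m and y of lid in the frame of chopping_board between -0.108 and 0.108 m and z of lid in the frame of chopping_board between 0.017 and 0.026 m and angle between lid's own z axis and vertical below 0.08 rad and linear speed of lid below 0.01 m/s and distance of each of mug, timer, garlic, lemon from where it was at the start of the episode below 0.02 m); the robot touches nothing.
It fails at once if the lid is turned hard against the end stop or the locked bolts, wrenched sideways, or pulled against the bayonet (more than 30 N on the canister, not counting its seat) (contact force between lid and canister above 30 N).
It fails at once if the lid is dropped or slammed on the board (more than 40 N between them) (contact force between lid and chopping_board above 40 N).
It fails at once if a bystander is knocked over or shoved by more than 40 mm (distance of any of mug, timer, garlic, lemon from where it was at the start of the episode above 0.04 m).
It also fails if it takes over 69 s, if anything falls off the work surface, if the arm or the gripper's body presses on something with over 40 N, if the wrist force passes 120 N, or if a joint passes its speed limit or range.

ROBOT

A 6-joint arm with a two-finger parallel gripper is mounted at the origin on a cart in front of the work surface, level with it; the furniture and walls round the work are solid. World frame = base frame: x ahead of the robot, y to its left, z up, the work surface at z = 0. Lengths are in m, angles in rad, forces in N, time in s.
With the tool pointing down it reaches from about 0.25 to 0.725 m from the base axis. Payload 4 kg.
Tool frame: the origin (TCP) lies between the finger pads, 19 mm behind the fingertips; this is the grasp point; z points along the fingers, y is the line along which they close (so a half turn about z gives the same grasp; the last joint's range is limited). The gripper opens to 85 mm and grips with 20 to 120 N. Pads are 22 mm wide; open, the fingers measure 114 mm over their backs; the gripper's body (76 mm by 85 mm) begins 54 mm behind the grasp point. The pads swing forward as they close: fully open they stand 13 mm farther back than shut.
Start: joints at [-1.283, 0.241, 0.005, 1.335, 0, 1.571], TCP at [0.142, -0.479, 0.25] pointing down, gripper open.
Joint ranges: [-2.72, 2.72], [-1.05, 1.87], [-1.09, 1.28], [-1.99, 2.15], [-1.42, 1.44], [-3.14, 3.14]. Speed limits (rad/s): [2.79, 2.79, 3.14, 3.14, 3.14, 3.14].

INTERFACE

Orientations are given as a unit quaternion [x, y, z, w].
In Python, from cell import monitor, cams, env gives the robot as it stands.
- The arm moves only by the tool carry_out, never from a script. Its argument "deltas" is a list that holds one entry, the list of rows, each a list of 7 numbers: the shift along the world's x, y, z in m, then the turn, a rotation vector about the world's x, y, z in rad, then the opening, from 0 (shut) to 1 (fully open). In form: [[[dx, dy, dz, rx, ry, rz, hand], ...]]. A call has 1 to 10 rows; each row shifts and turns the commanded pose from where the row before left it; what a row does not reach is not made up. A row lasts 1/10 s, in which the tool goes at most 50 mm and 8.59 degrees, less where a joint would pass 70% of its speed; a pose out of reach is approached as far as the arm can. A call with a gripper value outside its range is refused whole. The fingers move at their own pace and stop on an object; the grip force is fixed at half the most. Time passes only in rows, so rows that do not move let the fingers close. It gives the time, the measured TCP pose, the force, the opening and the grip force at its end, in the units of the state.
- monitor.get_obs(): the state, without advancing time (a new reading comes with each control period).
- cams.grab_frame(name): name is "side" or "top" or "wrist"; returns a dict with "frame" (480x640x3 uint8, red, green, blue), "fx", "fy", "cx", "cy" (pixels), "camera_from_world" (4x4, takes a point from world to camera coordinates); the wrist camera has in their place "hand_eye" (4x4, takes a point from camera to tool coordinates, whose origin is the TCP and whose axes are the flange's). Camera axes: x right, y down, z forward; pixel columns grow to the right and rows downward; lengths in m; the calibration is good to about 2 mm. A picture is of the moment at which its call begins: read the wrist's pose just before it. There is no depth.
- env.hand_in(): hands the job in; it is judged then, once.
The state is a dict: "clock": time; "joint_positions": joint angles; "qd": joint speeds; "tau": joint torques, N m; "eef_pos": TCP position; "tcp_rot": TCP orientation; "contact_force": force on the tool from outside, world axes, zero at the start; "torque": the same for the moment, N m; "finger_gap": opening from 0.0 (shut) to 1.0 (fully open); "finger_force": force on a finger pad.
Only numpy, scipy, OpenCV 4.12 (cv2) and the standard library are available. Lean on these libraries where they do the work, as an engineer would, in place of code of your own. Each camera call takes 0.05 s, during which the arm holds its last target. There are 200 camera calls.

## Working session

There is one attempt and no reset: what is moved stays moved. The work goes in short steps, Python scripts to look and compute and a tool call to move; the robot and the scene stay as the last step left them, time stands still between calls to the robot, and variables do not carry over. Pictures are saved under pics/ and viewed, at most 10 in all, crops included, and the job is handed in when it is done.

Besides the shell and the picture viewer there is one more tool, called after ">>>" as a command line: name --argument value ..., lists and objects as JSON in quotes. carry_out: Moves the arm, as the interface text tells. Its arguments: {"type":"object","properties":{"deltas":{"type":"array","items":{"type":"array","items":{"type":"array","items":{"type":"number"}}}}},"required":["deltas"]}

```bash
mkdir -p pics; python3 - <<'E'
from cell import monitor, cams, env
import cv2, numpy as np, pickle
o=monitor.get_obs(); print(o)
d={}
for n in("top","side","wrist"):
    f=cams.grab_frame(n); d[n]=f; cv2.imwrite(f"pics/{n}0.png",f["frame"][:,:,::-1])
    print(n,{k:np.round(v,4).tolist() for k,v in f.items() if k!="frame"})
pickle.dump(d,open("f0.pkl","wb"))
E
```

```text
{'clock': 0.0, 'joint_positions': array([-1.28300604e+00,  2.41404955e-01,  3.70598979e-03,  1.33519081e+00,
        4.37810214e-06,  1.57078359e+00]), 'qd': array([-1.05620210e-03, -9.12277677e-04, -1.08574899e-03,  8.77290860e-04,
       -2.05844744e-03,  6.28654586e-05]), 'tau': array([ 6.90427009e-05, -3.72320795e+01,  2.52406114e+01,  1.70915894e-02,
        5.90059031e-06,  2.18049323e-06]), 'eef_pos': array([ 0.14174839, -0.47886254,  0.24910996]), 'tcp_rot': array([ 9.89663490e-01,  1.43405301e-01, -1.47926569e-04, -1.03622319e-03]), 'contact_force': array([0.35555491, 0.67506482, 0.85806551]), 'torque': array([-0.00562137,  0.01543619, -0.05240627]), 'finger_force': 0.0, 'finger_gap': 1.002171941130903}
top {'fx': 526.7553, 'fy': 526.7553, 'cx': 318.3206, 'cy': 237.3816, 'camera_from_world': [[-0.0223, -0.9997, 0.0022, 0.0554], [-0.9855, 0.0216, -0.1683, 0.5861], [0.1682, -0.0059, -0.9857, 1.1257], [0.0, 0.0, 0.0, 1.0]]}
side {'fx': 615.6382, 'fy': 615.6382, 'cx': 323.6411, 'cy': 244.5512, 'camera_from_world': [[-0.9571, -0.2893, 0.015, 0.5571], [-0.2018, 0.6288, -0.7509, 0.1718], [0.2078, -0.7217, -0.6603, 1.4663], [0.0, 0.0, 0.0, 1.0]]}
wrist {'fx': 352.447, 'fy': 352.447, 'cx': 315.1669, 'cy': 240.4814, 'hand_eye': [[0.0, -0.9623, -0.2718, 0.0684], [1.0, -0.0002, 0.0007, 0.0012], [-0.0007, -0.2718, 0.9623, -0.1237], [0.0, 0.0, 0.0, 1.0]]}
```

View pics/top0.png

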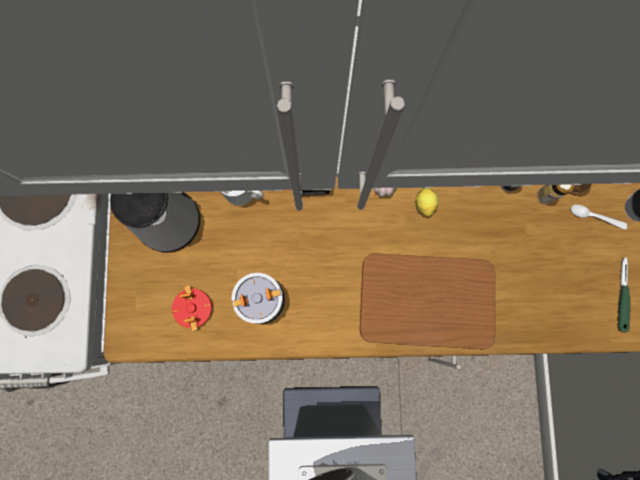

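View pics/side0.png

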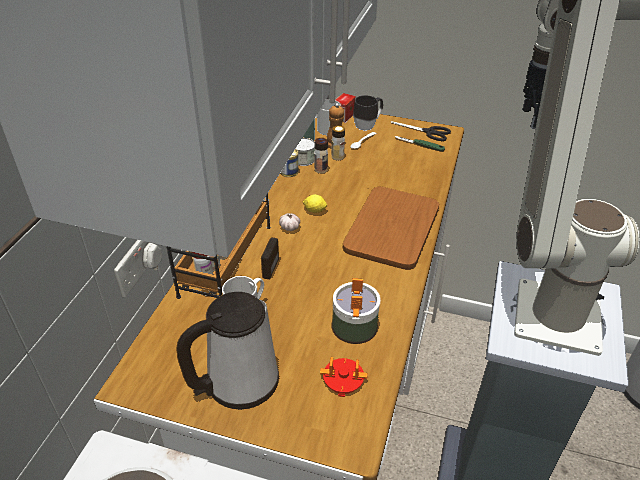

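Candidates are the grey lid with orange tabs in the white-rimmed green canister at top (257,298) and side (356,305), and the red look-alike at top (192,308) and side (343,375). I choose the grey one and will check it in a crop while measuring. The board is at top (428,301).

```bash
cat > h.py <<'E'
import numpy as np, cv2
def ray(f,px,T=None):
    M=np.linalg.inv(f["camera_from_world"]) if T is None else T
    d=M[:3,:3]@np.array([(px[0]-f["cx"])/f["fx"],(px[1]-f["cy"])/f["fy"],1.]); return M[:3,3],d
def plane(f,px,z,T=None):
    o,d=ray(f,px,T); return o+d*(z-o[2])/d[2]
def proj(f,p,T=None):
    C=f["camera_from_world"] if T is None else np.linalg.inv(T)
    c=C[:3,:3]@p+C[:3,3]; return np.array([f["fx"]*c[0]/c[2]+f["cx"],f["fy"]*c[1]/c[2]+f["cy"]])
def blobs(m,amin=15):
    n,l,s,c=cv2.connectedComponentsWithStats(m.astype(np.uint8)); return [(s[i,4],c[i],l==i) for i in range(1,n) if s[i,4]>=amin]
def orange(im):
    h=cv2.cvtColor(im,cv2.COLOR_RGB2HSV); return (h[...,0]>9)&(h[...,0]<22)&(h[...,1]>200)&(h[...,2]>140)
E
python3 - <<'E'
from h import *; import pickle
d=pickle.load(open("f0.pkl","rb"))
t=d["top"]; im=t["frame"]; h=cv2.cvtColor(im,cv2.COLOR_RGB2HSV)
cv2.imwrite("pics/crop0.png",np.hstack([cv2.resize(im[260:340,160:300],None,fx=3,fy=3,interpolation=2),cv2.resize(d["side"]["frame"][260:340,310:400],None,fx=3,fy=3,interpolation=2)])[:,:,::-1])
R=np.zeros(im.shape[:2],bool);R[265:330,225:290]=1
w=R&(h[...,1]<40)&(h[...,2]>200)
c=max(cv2.findContours(w.astype(np.uint8),0,1)[0],key=len); e=cv2.fitEllipse(c); print(e,plane(t,e[0],.092))
for n,R in (("top",(270,320,225,290)),("side",(270,325,325,390))):
    f=d[n]; m=orange(f["frame"]); k=np.zeros_like(m); k[R[0]:R[1],R[2]:R[3]]=1
    for a,c,mm in blobs(m&k,6): print(n,a,c,plane(f,c,.122))
# board
b=(cv2.inRange(h,(5,100,60),(11,255,150)))>0
k=np.zeros_like(b);k[240:360,345:510]=1
bl=max(blobs(b&k,500),key=lambda x:x[0]); cc=cv2.findContours(bl[2].astype(np.uint8),0,1)[0][0]
W=np.array([plane(t,p[0],.021)[:2] for p in cc],np.float32); print("board",bl[0],cv2.minAreaRect(W))
for p in((298,210),(362,208)): print(plane(t,p,.5))
E
```

```text
((255.89205932617188, 296.251708984375), (44.261070251464844, 46.49635696411133), 61.151119232177734) [0.45691602 0.17715904 0.092     ]
side 9 [358.77777778 279.88888889] [0.45800349 0.14507262 0.122     ]
side 12 [356.5        291.66666667] [0.45365205 0.18217632 0.122     ]
side 11 [354.54545455 296.54545455] [0.45399605 0.197779   0.122     ]
side 40 [355.75 311.25] [0.4406474  0.23872295 0.122     ]Traceback (most recent call last):
  File "<stdin>", line 14, in <module>
ValueError: max() iterable argument is empty
```

View pics/crop0.png

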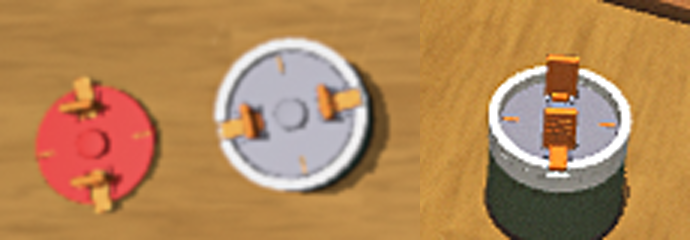

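The crop shows the grey lid in the green, white-rimmed canister, with its tabs at top px (242,300) and (268,294) and its bolts in the notches. The choice is right. Next I'll measure the board and the tab axis.

```bash
python3 - <<'E'
from h import *; import pickle
d=pickle.load(open("f0.pkl","rb"))
t=d["top"]; im=t["frame"]; h=cv2.cvtColor(im,cv2.COLOR_RGB2HSV)
print(h[300,430],h[270,330],h[300,243],h[294,268],h[303,237],h[293,275])
a,b=plane(t,(237.3,303.3),.091),plane(t,(275.7,292.7),.091); v=a-b; print(a,b,(a+b)/2,np.hypot(*v[:2]),np.arctan2(-v[0],v[1]))
k=cv2.medianBlur(h[...,0],5)
g=(k<12); g[:240]=0;g[360:]=0;g[:,:345]=0;g[:,510:]=0
bl=max(blobs(g,500),key=lambda x:x[0]); cc=max(cv2.findContours(bl[2].astype(np.uint8),0,1)[0],key=len)
W=np.array([plane(t,p[0],.021)[:2] for p in cc],np.float32); print("board",bl[0],cv2.minAreaRect(W))
W=[plane(t,p,.021)[:2] for p in((361,300),(496,301),(428,254),(428,347))]; print(W)
E
```

```text
[ 13 145 144] [ 17 155 176] [ 13 194 188] [ 15 184 230] [ 19 158 236] [ 19 156 236]
[0.44306564 0.21643761 0.091     ] [0.46352274 0.13541988 0.091     ] [0.45329419 0.17592875 0.091     ] 0.08356055037288167 0.24733163818157783Traceback (most recent call last):
  File "<stdin>", line 8, in <module>
ValueError: max() iterable argument is empty
```

>>> carry_out --deltas '[[[0, 0, 0.02, 0, 0, 0.1, 1], [0.03, 0.03, 0.03, 0, 0, 0, 1]]]'

```text
clock: 0.35
eef_pos: [0.1688, -0.4514, 0.297]
tcp_rot: [0.982, 0.191, -0.001, -0.002]
contact_force: [1.3, 0.0, 0.4]
finger_gap: 0.998
finger_force: 0.0
```

```bash
python3 -c "
from cell import monitor;o=monitor.get_obs();print(o['joint_positions'],o['eef_pos'],o['tcp_rot'])"
```

```text
[-1.21223631e+00  1.92422127e-01  6.52388005e-02  1.44787074e+00
 -1.18142967e-03  1.54550280e+00] [ 0.16881234 -0.45141364  0.29698924] [ 9.81635889e-01  1.90751408e-01 -9.35632564e-04 -2.00140532e-03]
```

>>> carry_out --deltas '[[[0.014, 0.031, 0, 0, 0, 0.145, 1], [0.014, 0.031, 0, 0, 0, 0.145, 1], [0.014, 0.031, 0, 0, 0, 0.145, 1], [0.014, 0.031, 0, 0, 0, 0.145, 1], [0.014, 0.031, 0, 0, 0, 0.145, 1], [0.014, 0.031, 0, 0, 0, 0.145, 1], [0.014, 0.031, 0, 0, 0, 0.145, 1], [0.014, 0.031, 0, 0, 0, 0.145, 1], [0.014, 0.031, 0, 0, 0, 0.145, 1], [0.014, 0.031, 0, 0, 0, 0.145, 1]]]'

```text
clock: 1.35
eef_pos: [0.3109, -0.1392, 0.2988]
tcp_rot: [0.604, 0.797, 0.0, -0.0]
contact_force: [1.3, -0.3, -0.3]
finger_gap: 0.997
finger_force: 0.0
```

>>> carry_out --deltas '[[[0.014, 0.031, 0, 0, 0, 0.145, 1], [0.014, 0.031, 0, 0, 0, 0.145, 1], [0.014, 0.031, 0, 0, 0, 0.145, 1], [0.014, 0.031, 0, 0, 0, 0.145, 1], [0.014, 0.031, 0, 0, 0, 0.145, 1], [0.014, 0.031, 0, 0, 0, 0.145, 1], [0.014, 0.031, 0, 0, 0, 0.145, 1], [0.014, 0.031, 0, 0, 0, 0.145, 1], [0.014, 0.031, 0, 0, 0, 0.145, 1], [0.014, 0.031, -0.01, 0, 0, 0.145, 1]]]'

```text
clock: 2.35
eef_pos: [0.4517, 0.1711, 0.2896]
tcp_rot: [-0.076, 0.997, 0.0, 0.001]
contact_force: [-0.2, -0.5, -0.5]
finger_gap: 0.999
finger_force: 0.0
```

>>> carry_out --deltas '[[[0, 0, -0.01, 0, 0, 0.1, 1], [0, 0, 0, 0, 0, 0, 1], [0, 0, 0, 0, 0, 0, 1]]]'

```text
clock: 2.65
eef_pos: [0.4503, 0.1692, 0.2786]
tcp_rot: [-0.122, 0.993, -0.0, -0.001]
contact_force: [-0.1, -0.1, -0.4]
finger_gap: 0.997
finger_force: 0.0
```

```bash
python3 - <<'E'
from h import *; import pickle
from cell import monitor,cams
from scipy.spatial.transform import Rotation as Ro
o=monitor.get_obs(); print(o['joint_positions'],o['eef_pos'],o['tcp_rot'])
f=cams.grab_frame("wrist"); cv2.imwrite("pics/w1.png",f["frame"][:,:,::-1])
T=np.eye(4);T[:3,:3]=Ro.from_quat(o['tcp_rot']).as_matrix();T[:3,3]=o['eef_pos'];T=T@f["hand_eye"]
pickle.dump((f,T,o),open("w1.pkl","wb"))
x=T[:3,:3]; print(proj(f,np.array([.455,.177,.092]),T), "yaw",2*np.arctan2(o['tcp_rot'][1],o['tcp_rot'][0]))
E
```

```text
[ 3.59462613e-01  1.93332498e-01  1.89850551e-02  1.39789806e+00
 -9.34442338e-05  1.15368514e-01] [0.45033429 0.16920244 0.27859426] [-1.21744285e-01  9.92561233e-01 -2.15828347e-04 -6.93273660e-04]
[323.93032987 228.34890879] yaw 3.3856868201102497
```

View pics/w1.png

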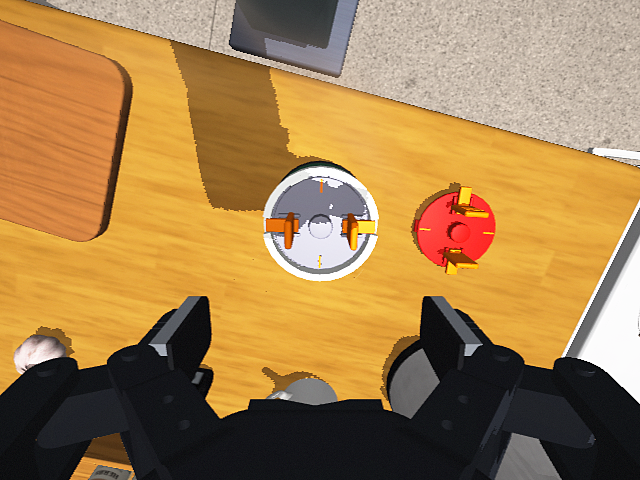

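The wrist view shows the rim centred near (320,224), bolts at (275,226) and (367,226), and tabs at (290,231) and (351,233). The lid is nearly aligned with the fingers. I'll refine the numbers.

```bash
python3 - <<'E'
from h import *; import pickle
f,T,o=pickle.load(open("w1.pkl","rb")); im=f["frame"]; h=cv2.cvtColor(im,cv2.COLOR_RGB2HSV)
R=np.zeros(im.shape[:2],bool);R[155:290,255:390]=1
sat=R&(h[...,1]>120)
# rim+lid low-saturation region hull (bolts filled)
w=(R&(h[...,1]<60)&(h[...,2]>100)).astype(np.uint8)
b=max(blobs(w),key=lambda x:x[0])[2]
c=cv2.convexHull(max(cv2.findContours(b.astype(np.uint8),0,1)[0],key=len)); e=cv2.fitEllipse(c)
W=np.array([plane(f,p[0],.092,T)[:2] for p in c],np.float32); print(e,plane(f,e[0],.092,T)); print("circle",cv2.minEnclosingCircle(W))
m=R&(h[...,0]<24)&(h[...,1]>150)&(np.hypot(np.indices(m.shape)[1]-e[0][0],np.indices(m.shape)[0]-e[0][1])<60) if 0 else R&(h[...,0]<28)&(h[...,1]>150)
yy,xx=np.indices(m.shape); m&=np.hypot(xx-e[0][0],yy-e[0][1])<54
for a,c,mm in blobs(m,4): ys,xs=np.where(mm);print(a,c,xs.min(),xs.max(),ys.min(),ys.max())
for p in ((320.5,186),(320,262)): print(plane(f,p,.0845,T))
# board edges in top image by value along scan lines
t=pickle.load(open("f0.pkl","rb"))["top"]; H=cv2.cvtColor(t["frame"],cv2.COLOR_RGB2HSV).astype(int)
print(H[300,350:372,2],H[300,485:505,2]); print(H[245:262,428,2],H[338:356,428,2]); print(H[245:262,390,2],H[245:262,470,2])
E
```

```text
((320.2427062988281, 223.40489196777344), (115.07841491699219, 116.5119400024414), 86.73339080810547) [0.45136523 0.17263644 0.092     ]
circle ((0.45347967743873596, 0.1730070561170578), 0.053402408957481384)
20 [320.95 186.8 ] 320 322 182 192
602 [284.01993355 227.1013289 ] 267 298 212 248
568 [355.38556338 228.87323944] 342 374 213 249
8 [369.5 233. ] 366 373 233 233
15 [319.13333333 261.66666667] 318 320 256 267
[0.41960365 0.16493251 0.0845    ]
[0.48951143 0.18215509 0.0845    ]
[188 188 188 188 188 189 190 191 191 190 166 117 143 157 156 156 158 159
 161 162 163 164] [150 151 151 151 150 149 149 150 148 143 143 159 163 161 159 158 158 157
 156 157]
[182 182 178 179 178 179 179 180 176 174 165 138 144 155 156 156 153] [158 156 154 152 149 152 152 151 163 172 172 173 172 173 170 161 145 126]
[178 180 183 184 181 183 190 192 178 148 151 153 152 158 161 161 155] [169 175 181 184 183 184 179 176 172 174 174 171 166 158 143 151 155]
```

>>> carry_out --deltas '[[[0.002, 0.002, -0.03, 0, 0, -0.02, 1], [0.002, 0.003, -0.03, 0, 0, 0, 1], [0, 0, -0.01, 0, 0, 0, 1], [0, 0, 0, 0, 0, 0, 1], [0, 0, 0, 0, 0, 0, 1]]]'

```text
clock: 3.2
eef_pos: [0.4554, 0.1742, 0.2102]
tcp_rot: [-0.112, 0.994, 0.0, 0.001]
contact_force: [0.3, 0.4, -0.1]
finger_gap: 1.001
finger_force: 0.0
```

```bash
python3 - <<'E'
from h import *; import pickle
from cell import monitor,cams
from scipy.spatial.transform import Rotation as Ro
o=monitor.get_obs(); print(o['eef_pos'],o['tcp_rot'],o['contact_force'],"yaw",2*np.arctan2(o['tcp_rot'][1],o['tcp_rot'][0]))
f=cams.grab_frame("wrist"); im=f["frame"]
T=np.eye(4);T[:3,:3]=Ro.from_quat(o['tcp_rot']).as_matrix();T[:3,3]=o['eef_pos'];T=T@f["hand_eye"]
c0=proj(f,np.array([.454,.174,.092]),T); print(c0)
h=cv2.cvtColor(im,cv2.COLOR_RGB2HSV); yy,xx=np.indices(h.shape[:2]); r=np.hypot(xx-c0[0],yy-c0[1])
m=(h[...,0]<28)&(h[...,1]>150)&(r<52/1e3/.215*352)
for a,c,mm in blobs(m,10):
    ys,xs=np.where(mm);print(a,c,xs.min(),xs.max(),ys.min(),ys.max(),plane(f,c,.0845,T))
w=((h[...,1]<60)&(h[...,2]>100)&(r<120)).astype(np.uint8)
b=max(blobs(w),key=lambda x:x[0])[2]
W=np.array([plane(f,p[0],.092,T)[:2] for p in cv2.convexHull(max(cv2.findContours(b.astype(np.uint8),0,1)[0],key=len))],np.float32)
print(cv2.minEnclosingCircle(W),cv2.fitEllipse(W))
cv2.imwrite("pics/w2.png",im[:,:,::-1]);pickle.dump((f,T,o),open("w2.pkl","wb"))
t=pickle.load(open("f0.pkl","rb"))["top"]
print([np.round(plane(t,p,.021)[:2],4) for p in((360.7,300),(495.5,300),(428,255.5),(428,347),(390,253.7),(470,258.5))])
E
```

```text
[0.45535917 0.17423981 0.21023757] [-1.12330327e-01  9.93670539e-01  1.80506408e-04  8.51600187e-04] [ 0.31850435  0.41553117 -0.12538144] yaw 3.366728561352157
[317.20044839 239.60820594]
5624 [320.6438478  258.24662162] 233 402 155 324 [0.46949628 0.18024599 0.0845    ]
32 [315.84375 190.25   ] 315 317 183 196 [0.42097226 0.16543497 0.0845    ]
1045 [270.29186603 242.57894737] 247 288 222 271 [0.46594792 0.14136273 0.0845    ]
1027 [361.61246349 242.57838364] 344 385 222 271 [0.4509304  0.20686902 0.0845    ]
27 [315.92592593 282.74074074] 315 317 275 290 [0.48940286 0.18121024 0.0845    ]
((0.45343583822250366, 0.17339278757572174), 0.053446315228939056) ((0.4537394642829895, 0.17320826649665833), (0.10491820424795151, 0.1063375174999237), 101.0215072631836)
[array([ 0.4476, -0.0495]), array([ 0.4409, -0.3517]), array([ 0.5448, -0.2061]), array([ 0.3412, -0.1944]), array([ 0.5508, -0.1199]), array([ 0.5358, -0.3012])]
```

View pics/w2.png

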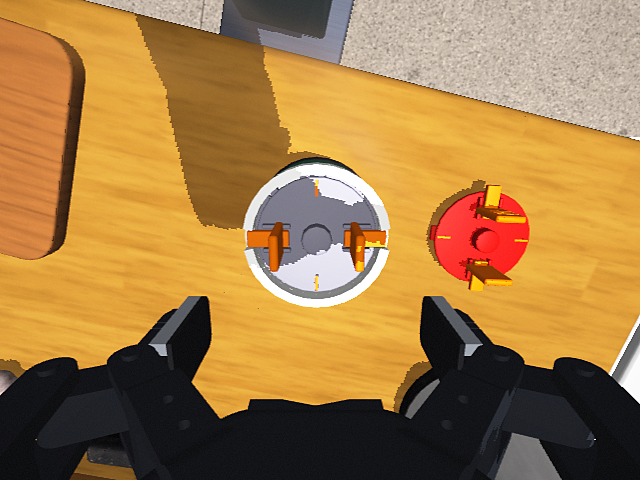

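```bash
python3 - <<'E'
from h import *; import pickle
from scipy.spatial.transform import Rotation as Ro
f,T,o=pickle.load(open("w2.pkl","rb")); print(f["hand_eye"],f["cx"])
R=Ro.from_quat(o['tcp_rot']).as_matrix(); print(R)
p=plane(f,(315.9,236.5),.0845,T); print(p, R.T@(p-o['eef_pos']))
E
```

```text
[[ 2.82051696e-05 -9.63298025e-01 -2.68434191e-01  6.83557542e-02]
 [ 9.99999657e-01  2.49475345e-04 -7.90189753e-04 -1.19973912e-03]
 [ 8.28155940e-04 -2.68434077e-01  9.63297701e-01 -1.23701020e-01]
 [ 0.00000000e+00  0.00000000e+00  0.00000000e+00  1.00000000e+00]] 315.16692010590333
[[-9.74762345e-01 -2.23238980e-01  1.65186735e-03]
 [-2.23238366e-01  9.74763730e-01  5.50048855e-04]
 [-1.73297272e-03  1.67406745e-04 -9.99998484e-01]]
[0.45393306 0.17304479 0.0845    ] [ 0.00187479 -0.00086754  0.12573437]
```

```bash
python3 - <<'E'
from h import *; import pickle
from cell import monitor,cams
from scipy.spatial.transform import Rotation as Ro
A=[]
for i in range(12):
    o=monitor.get_obs(); f=cams.grab_frame("wrist"); im=f["frame"]
    T=np.eye(4);T[:3,:3]=Ro.from_quat(o['tcp_rot']).as_matrix();T[:3,3]=o['eef_pos'];T=T@f["hand_eye"]
    h=cv2.cvtColor(im,cv2.COLOR_RGB2HSV); yy,xx=np.indices(h.shape[:2]); r=np.hypot(xx-316,yy-239)
    m=(h[...,0]<28)&(h[...,1]>150)&(r<62)&(abs(xx-316)<10)
    c=sum(b[1] for b in blobs(m,10))/2; p=plane(f,c,.0845,T)
    w=((h[...,1]<60)&(h[...,2]>100)&(r<120)).astype(np.uint8); b=max(blobs(w),key=lambda x:x[0])[2]
    W=np.array([plane(f,q[0],.092,T)[:2] for q in cv2.convexHull(max(cv2.findContours(b.astype(np.uint8),0,1)[0],key=len))],np.float32)
    (x,y),_=cv2.minEnclosingCircle(W); A.append([p[0],p[1],x,y,*o['eef_pos'],f["hand_eye"][1,3],f["hand_eye"][0,3]])
print(np.round(A,4)); print(np.mean(A,0))
E
```

```text
[[ 0.4545  0.1733  0.4536  0.1732  0.4557  0.1745  0.2106 -0.0012  0.0684]
 [ 0.4541  0.1733  0.4535  0.1733  0.4558  0.1746  0.2107 -0.0012  0.0684]
 [ 0.4542  0.1733  0.4535  0.1731  0.4557  0.1746  0.2106 -0.0012  0.0684]
 [ 0.4542  0.1733  0.4535  0.1733  0.4556  0.1746  0.2103 -0.0012  0.0684]
 [ 0.4542  0.1733  0.4534  0.1733  0.4554  0.1746  0.2101 -0.0012  0.0684]
 [ 0.4542  0.1733  0.4534  0.1732  0.4552  0.1746  0.2098 -0.0012  0.0684]
 [ 0.454   0.1732  0.4535  0.1733  0.4551  0.1745  0.2096 -0.0012  0.0684]
 [ 0.4543  0.1733  0.4535  0.173   0.455   0.1745  0.2093 -0.0012  0.0684]
 [ 0.4543  0.1733  0.4535  0.1731  0.4549  0.1745  0.2092 -0.0012  0.0684]
 [ 0.4542  0.1733  0.4535  0.1731  0.4549  0.1745  0.2091 -0.0012  0.0684]
 [ 0.4541  0.1733  0.4535  0.1731  0.4548  0.1745  0.209  -0.0012  0.0684]
 [ 0.4542  0.1733  0.4536  0.1733  0.4548  0.1745  0.2089 -0.0012  0.0684]]
[ 0.45420713  0.17330552  0.45349845  0.17319518  0.4552443   0.17453771
  0.20975305 -0.0011998   0.06835674]
```

>>> carry_out --deltas '[[[-0.001, 0, -0.03, 0, 0, 0, 1], [0, 0, -0.03, 0, 0, 0, 1], [0, 0, -0.02, 0, 0, 0, 1], [0, 0, -0.013, 0, 0, 0, 1], [0, 0, 0, 0, 0, 0, 1], [0, 0, 0, 0, 0, 0, 1], [0, 0, 0, 0, 0, 0, 1]]]'

```text
clock: 4.55
eef_pos: [0.4546, 0.1748, 0.1169]
tcp_rot: [-0.113, 0.994, 0.0, 0.001]
contact_force: [-0.3, -0.7, 1.2]
finger_gap: 0.999
finger_force: 0.0
```

>>> carry_out --deltas '[[[0, 0, 0, 0, 0, 0, 0.78]]]'

```text
clock: 4.65
eef_pos: [0.4546, 0.1747, 0.1169]
tcp_rot: [-0.113, 0.994, 0.0, 0.001]
contact_force: [0.0, -0.2, 0.0]
finger_gap: 0.857
finger_force: 0.0
```

>>> carry_out --deltas '[[[0, 0, 0, 0, 0, 0, 0.78], [0, 0, 0, 0, 0, 0, 0.72]]]'

```text
clock: 4.85
eef_pos: [0.4541, 0.1745, 0.1164]
tcp_rot: [-0.113, 0.994, 0.0, 0.001]
contact_force: [-0.7, 0.5, 0.7]
finger_gap: 0.722
finger_force: 0.0
```

>>> carry_out --deltas '[[[0, 0, 0, 0, 0, 0, 0.69], [0, 0, 0, 0, 0, 0, 0.69]]]'

```text
clock: 5.05
eef_pos: [0.4541, 0.1746, 0.1164]
tcp_rot: [-0.113, 0.994, 0.0, 0.0]
contact_force: [0.6, 0.5, 2.7]
finger_gap: 0.693
finger_force: 2.2
```

>>> carry_out --deltas '[[[0, 0, 0, 0, 0, 0, 0.65], [0, 0, 0, 0, 0, 0, 0.65]]]'

```text
clock: 5.25
eef_pos: [0.4542, 0.1746, 0.1165]
tcp_rot: [-0.113, 0.994, 0.0, 0.001]
contact_force: [-1.2, 0.0, 4.5]
finger_gap: 0.65
finger_force: 3.1
```

>>> carry_out --deltas '[[[0, 0, 0, 0, 0, 0, 0.6], [0, 0, 0, 0, 0, 0, 0.6]]]'

```text
clock: 5.45
eef_pos: [0.4543, 0.1747, 0.1167]
tcp_rot: [-0.113, 0.994, 0.0, 0.001]
contact_force: [-0.6, 0.6, 7.0]
finger_gap: 0.601
finger_force: 4.1
```

>>> carry_out --deltas '[[[0, 0, 0.0005, 0, 0, 0, 0.56], [0, 0, 0.0005, 0, 0, 0, 0.56]]]'

```text
clock: 5.65
eef_pos: [0.4543, 0.1746, 0.1171]
tcp_rot: [-0.113, 0.994, 0.0, 0.001]
contact_force: [0.8, -0.0, 0.4]
finger_gap: 0.557
finger_force: 4.9
```

>>> carry_out --deltas '[[[0, 0, 0.0005, 0, 0, 0, 0.52], [0, 0, 0, 0, 0, 0, 0.52]]]'

```text
clock: 5.85
eef_pos: [0.4543, 0.1746, 0.1176]
tcp_rot: [-0.113, 0.994, 0.0, 0.001]
contact_force: [0.4, 0.3, 4.3]
finger_gap: 0.517
finger_force: 5.8
```

>>> carry_out --deltas '[[[0, 0, 0, 0, 0, 0, 0.51], [0, 0, 0, 0, 0, 0, 0.51]]]'

```text
clock: 6.05
eef_pos: [0.4543, 0.1747, 0.1178]
tcp_rot: [-0.113, 0.994, 0.0, 0.001]
contact_force: [1.0, -0.5, 5.0]
finger_gap: 0.509
finger_force: 6.2
```

>>> carry_out --deltas '[[[0, 0, 0.0003, 0, 0, 0, 0.5], [0, 0, 0, 0, 0, 0, 0.5]]]'

```text
clock: 6.25
eef_pos: [0.4543, 0.1747, 0.118]
tcp_rot: [-0.113, 0.994, 0.0, 0.001]
contact_force: [1.4, 1.4, 5.1]
finger_gap: 0.5
finger_force: 13.7
```

>>> carry_out --deltas '[[[0, 0, 0, 0, 0, 0, 0.48], [0, 0, 0, 0, 0, 0, 0.48]]]'

```text
clock: 6.45
eef_pos: [0.4543, 0.1747, 0.1185]
tcp_rot: [-0.113, 0.994, 0.0, 0.001]
contact_force: [-0.5, 0.7, 7.9]
finger_gap: 0.487
finger_force: 29.1
```

>>> carry_out --deltas '[[[0, 0, 0.0008, 0, 0, 0, 0.48], [0, 0, 0, 0, 0, 0.02, 0.48], [0, 0, 0, 0, 0, 0.03, 0.48], [0, 0, 0, 0, 0, 0.03, 0.48]]]'

```text
clock: 6.85
eef_pos: [0.4537, 0.1744, 0.1185]
tcp_rot: [-0.154, 0.988, 0.0, -0.0]
contact_force: [-0.2, 0.2, 5.8]
finger_gap: 0.489
finger_force: 28.9
```

```bash
cat > s.py <<'E'
from cell import monitor; import numpy as np
o=monitor.get_obs(); print(np.round(o['eef_pos'],4),np.round(o['contact_force'],1),np.round(o['torque'],3),"q6",o['joint_positions'][5].round(3),"yaw",round(float(2*np.arctan2(o['tcp_rot'][1],o['tcp_rot'][0])%(2*np.pi)),4),o['finger_gap'].round(3) if hasattr(o['finger_gap'],'round') else o['finger_gap'],o['finger_force'],"tau6",o['tau'][5].round(3))
E
python3 s.py
```

```text
[0.4537 0.1744 0.1185] [-0.2  0.2  5.8] [ 0.187 -0.062 -0.19 ] q6 0.058 yaw 3.4501 0.48928288303271783 28.91534060239792 tau6 0.074
```

>>> carry_out --deltas '[[[0, 0, 0.0005, 0, 0, 0.04, 0.48], [0, 0, 0, 0, 0, 0.04, 0.48], [0, 0, 0, 0, 0, 0.04, 0.48], [0, 0, 0, 0, 0, 0.04, 0.48]]]'

```text
clock: 7.25
eef_pos: [0.4531, 0.1743, 0.1185]
tcp_rot: [-0.232, 0.973, 0.0, -0.001]
contact_force: [0.4, 1.5, 3.1]
finger_gap: 0.491
finger_force: 28.5
```

```bash
python3 s.py
```

```text
[0.4531 0.1743 0.1185] [0.4 1.5 3.1] [ 0.157 -0.003 -0.127] q6 -0.102 yaw 3.6108 0.49131069865526034 28.53922873735428 tau6 0.215
```

>>> carry_out --deltas '[[[0, 0, 0, 0, 0, 0.04, 0.48], [0, 0, 0, 0, 0, 0.04, 0.48], [0, 0, 0, 0, 0, 0.04, 0.48], [0, 0, 0, 0, 0, 0.04, 0.48], [0, 0, 0, 0, 0, 0.04, 0.48], [0, 0, 0, 0, 0, 0.03, 0.48]]]'

```text
clock: 7.85
eef_pos: [0.453, 0.1742, 0.1185]
tcp_rot: [-0.342, 0.94, 0.0, -0.001]
contact_force: [-0.9, 1.3, 3.3]
finger_gap: 0.488
finger_force: 28.6
```

```bash
python3 s.py
```

```text
[0.453  0.1742 0.1185] [-0.9  1.3  3.3] [ 0.11  -0.023 -0.088] q6 -0.332 yaw 3.8405 0.48847237546983874 28.590330183506012 tau6 0.09
```

Turned 0.47 rad so far. I'll ease the grip to about 13 N, so it acts as a torque limiter, and feel for the stop.

>>> carry_out --deltas '[[[0, 0, 0.0003, 0, 0, 0, 0.5], [0, 0, 0, 0, 0, 0.015, 0.5], [0, 0, 0, 0, 0, 0.015, 0.5]]]'

```text
clock: 8.15
eef_pos: [0.4529, 0.174, 0.1184]
tcp_rot: [-0.356, 0.935, -0.0, -0.001]
contact_force: [-0.4, -0.4, -2.9]
finger_gap: 0.501
finger_force: 14.4
```

```bash
python3 s.py
```

```text
[0.4529 0.174  0.1184] [-0.4 -0.4 -2.9] [0.011 0.043 0.   ] q6 -0.361 yaw 3.869 0.5010989274469384 14.362350404262543 tau6 0.131
```

>>> carry_out --deltas '[[[0, 0, 0, 0, 0, 0.015, 0.5], [0, 0, 0, 0, 0, 0.015, 0.5]]]'

```text
clock: 8.35
eef_pos: [0.4533, 0.1743, 0.1188]
tcp_rot: [-0.37, 0.929, 0.0, -0.001]
contact_force: [-0.8, -0.3, -2.5]
finger_gap: 0.504
finger_force: 14.4
```

```bash
python3 s.py
```

```text
[0.4533 0.1743 0.1188] [-0.8 -0.3 -2.5] [-0.035  0.032 -0.003] q6 -0.39 yaw 3.899 0.5039314228142628 14.363020956516266 tau6 0.123
```

>>> carry_out --deltas '[[[0, 0, 0, 0, 0, 0.013, 0.5], [0, 0, 0, 0, 0, 0.013, 0.5], [0, 0, 0, 0, 0, 0.013, 0.5]]]'

```text
clock: 8.65
eef_pos: [0.4537, 0.1743, 0.1192]
tcp_rot: [-0.387, 0.922, -0.0, -0.0]
contact_force: [0.8, -0.7, -3.4]
finger_gap: 0.502
finger_force: 14.5
```

```bash
python3 s.py
```

```text
[0.4537 0.1743 0.1192] [ 0.8 -0.7 -3.4] [-0.034 -0.012 -0.416] q6 -0.429 yaw 3.9371 0.5023215915550019 14.54291358590126 tau6 -0.308
```

>>> carry_out --deltas '[[[0, 0, 0, 0, 0, 0.006, 0.5]]]'

```text
clock: 8.75
eef_pos: [0.4537, 0.1743, 0.1192]
tcp_rot: [-0.39, 0.921, -0.0, -0.0]
contact_force: [0.4, -0.3, -2.8]
finger_gap: 0.501
finger_force: 14.9
```

```bash
python3 s.py
```

```text
[0.4537 0.1743 0.1192] [ 0.4 -0.3 -2.8] [-0.039 -0.043 -0.499] q6 -0.434 yaw 3.9425 0.501257115964481 14.86446887254715 tau6 -0.49
```

End stop felt at about 0.565 rad. I'll unload it slightly, firm up the grip and lift gently.

>>> carry_out --deltas '[[[0, 0, 0, 0, 0, -0.012, 0.5], [0, 0, 0, 0, 0, -0.006, 0.49], [0, 0, 0.0008, 0, 0, 0, 0.485], [0, 0, 0.001, 0, 0, 0, 0.485], [0, 0, 0.001, 0, 0, 0, 0.485]]]'

```text
clock: 9.25
eef_pos: [0.4538, 0.1743, 0.122]
tcp_rot: [-0.382, 0.924, -0.0, -0.0]
contact_force: [1.0, -1.2, -4.3]
finger_gap: 0.489
finger_force: 23.4
```

```bash
python3 s.py
```

```text
[0.4538 0.1743 0.122 ] [ 1.  -1.2 -4.3] [-0.205 -0.101 -0.11 ] q6 -0.416 yaw 3.9249 0.48877873467521427 23.393827378749847 tau6 -0.12
```

>>> carry_out --deltas '[[[0, 0, 0.0015, 0, 0, 0, 0.485], [0, 0, 0.0015, 0, 0, 0, 0.485], [0, 0, 0.0015, 0, 0, 0, 0.485]]]'

```text
clock: 9.55
eef_pos: [0.4539, 0.1745, 0.1268]
tcp_rot: [-0.382, 0.924, 0.0, 0.0]
contact_force: [-0.4, -0.5, -3.9]
finger_gap: 0.492
finger_force: 23.6
```

```bash
python3 s.py
```

```text
[0.4539 0.1745 0.1268] [-0.4 -0.5 -3.9] [-0.199 -0.031 -0.067] q6 -0.416 yaw 3.925 0.4923738369297024 23.615911602973938 tau6 -0.054
```

>>> carry_out --deltas '[[[0, 0, 0.003, 0, 0, 0, 0.485], [0, 0, 0.004, 0, 0, 0, 0.485], [0, 0, 0.005, 0, 0, 0, 0.485], [0, 0, 0.006, 0, 0, 0, 0.485], [0, 0, 0.008, 0, 0, 0, 0.485], [0, 0, 0.01, 0, 0, 0, 0.485], [0, 0, 0.01, 0, 0, 0, 0.485], [0, 0, 0.015, 0, 0, 0, 0.485], [0, 0, 0.015, 0, 0, 0, 0.485], [0, 0, 0.01, 0, 0, 0, 0.485]]]'

```text
clock: 10.55
eef_pos: [0.4543, 0.1746, 0.2144]
tcp_rot: [-0.382, 0.924, -0.0, 0.001]
contact_force: [0.4, -0.5, -2.8]
finger_gap: 0.487
finger_force: 23.8
```

```bash
python3 - <<'E'
import runpy; runpy.run_path("s.py")
from h import *
from cell import cams
a=cams.grab_frame("side")["frame"]
cv2.imwrite("pics/l1.png",cv2.resize(a[150:350,260:460],None,fx=2,fy=2)[:,:,::-1])
t=cams.grab_frame("top"); im=t["frame"]
h=cv2.cvtColor(im,cv2.COLOR_RGB2HSV); k=cv2.GaussianBlur(h,(5,5),0); cv2.imwrite("pics/t1.png",im[:,:,::-1])
# board: edges by value drop (shadow lines), sub-lines
g=cv2.cvtColor(im,cv2.COLOR_RGB2LAB)[...,2]
print(g[300,340:375],g[300,485:510]); print(g[335:360,428]); print(g[245:262,390])
E
```

```text
[0.4543 0.1746 0.2144] [ 0.4 -0.5 -2.8] [0.038 0.013 0.035] q6 -0.416 yaw 3.9248 0.48743091898790225 23.82211536169052 tau6 0.0
[168 168 168 168 168 168 168 168 168 168 168 168 168 168 168 168 168 169
 168 169 164 153 155 158 157 157 158 158 158 158 158 159 159 158 158] [156 158 157 157 157 157 156 156 156 157 160 164 164 164 164 164 163 163
 163 163 164 163 163 163 163]
[157 157 157 156 157 156 155 155 156 156 157 162 164 163 164 164 164 164
 162 159 155 141 134 133 134]
[167 167 167 168 166 167 168 169 166 159 157 157 158 158 158 158 158]
```

View pics/l1.png

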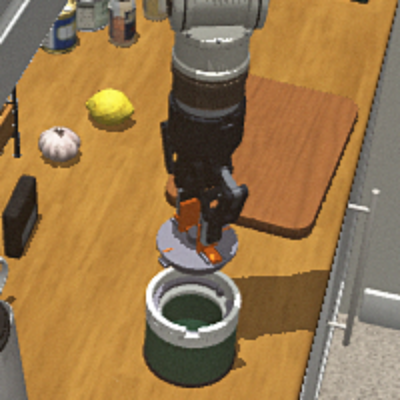

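The lid hangs level, clear of the canister. Now to the board, with its centre at about (0.444, -0.200).

>>> carry_out --deltas '[[[0, -0.01, 0, 0, 0, 0, 0.485], [0, -0.02, 0, 0, 0, 0, 0.485], [-0.001, -0.03, 0, 0, 0, 0, 0.485], [-0.001, -0.03, 0, 0, 0, 0, 0.485], [-0.001, -0.03, 0, 0, 0, 0, 0.485], [-0.001, -0.03, 0, 0, 0, 0, 0.485], [-0.001, -0.03, 0, 0, 0, 0, 0.485], [-0.001, -0.03, 0, 0, 0, 0, 0.485], [-0.001, -0.03, 0, 0, 0, 0, 0.485], [-0.001, -0.03, 0, 0, 0, 0, 0.485]]]'

```text
clock: 11.65
eef_pos: [0.4445, -0.0972, 0.2116]
tcp_rot: [-0.381, 0.924, 0.0, -0.001]
contact_force: [-0.2, -0.5, -1.7]
finger_gap: 0.487
finger_force: 23.8
```

>>> carry_out --deltas '[[[-0.001, -0.03, 0, 0, 0, 0, 0.485], [-0.001, -0.03, 0, 0, 0, 0, 0.485], [0, -0.03, 0, 0, 0, 0, 0.485], [0, -0.01, -0.01, 0, 0, 0, 0.485], [0, -0.005, -0.02, 0, 0, 0, 0.485], [0, 0, -0.03, 0, 0, 0, 0.485], [0, 0, -0.03, 0, 0, 0, 0.485], [0, 0, -0.02, 0, 0, 0, 0.485], [0, 0, -0.01, 0, 0, 0, 0.485], [0, 0, 0, 0, 0, 0, 0.485]]]'

```text
clock: 12.65
eef_pos: [0.4419, -0.1996, 0.0906]
tcp_rot: [-0.382, 0.924, 0.002, -0.002]
contact_force: [-1.1, 0.2, -2.5]
finger_gap: 0.489
finger_force: 23.8
```

```bash
python3 - <<'E'
import runpy; runpy.run_path("s.py")
from h import *
from cell import cams
a=cams.grab_frame("side")["frame"]
cv2.imwrite("pics/p1.png",cv2.resize(a[120:290,310:470],None,fx=3,fy=3)[:,:,::-1])
E
```

```text
[ 0.4419 -0.1996  0.0906] [-1.1  0.2 -2.5] [ 0.052  0.014 -0.065] q6 -1.208 yaw 3.925 0.48858688354226987 23.810944855213165 tau6 -0.001
```

View pics/p1.png

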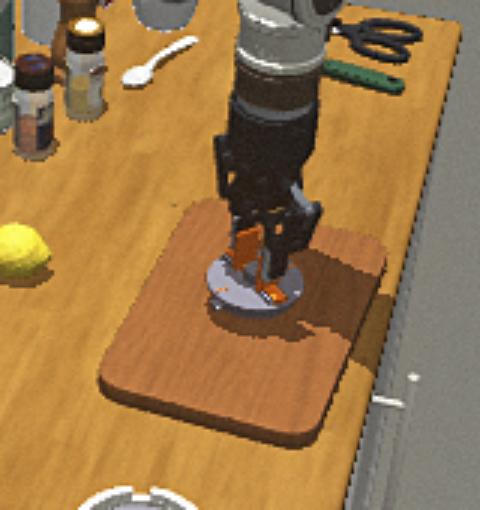

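The picture shows the lid level above the middle of the board, at about crop (255,285). I'll lower it in small steps.

>>> carry_out --deltas '[[[0, 0, -0.005, 0, 0, 0, 0.485], [0, 0, -0.004, 0, 0, 0, 0.485], [0, 0, -0.003, 0, 0, 0, 0.485], [0, 0, 0, 0, 0, 0, 0.485]]]'

```text
clock: 13.1
eef_pos: [0.4437, -0.2005, 0.0805]
tcp_rot: [-0.382, 0.924, 0.0, -0.0]
contact_force: [-0.3, 0.4, -3.3]
finger_gap: 0.492
finger_force: 23.8
```

>>> carry_out --deltas '[[[0, 0, -0.0015, 0, 0, 0, 0.485], [0, 0, -0.001, 0, 0, 0, 0.485]]]'

```text
clock: 13.3
eef_pos: [0.4439, -0.2006, 0.0782]
tcp_rot: [-0.382, 0.924, -0.0, 0.0]
contact_force: [-0.9, -0.5, -1.1]
finger_gap: 0.487
finger_force: 23.8
```

>>> carry_out --deltas '[[[0, 0, -0.001, 0, 0, 0, 0.485], [0, 0, -0.001, 0, 0, 0, 0.485]]]'

```text
clock: 13.5
eef_pos: [0.4439, -0.2006, 0.0761]
tcp_rot: [-0.382, 0.924, -0.0, 0.0]
contact_force: [0.1, -0.1, -2.2]
finger_gap: 0.491
finger_force: 23.8
```

>>> carry_out --deltas '[[[0, 0, -0.001, 0, 0, 0, 0.485], [0, 0, 0, 0, 0, 0, 0.485]]]'

```text
clock: 13.7
eef_pos: [0.4437, -0.2005, 0.0749]
tcp_rot: [-0.382, 0.924, 0.0, -0.0]
contact_force: [-0.5, 0.1, -1.5]
finger_gap: 0.488
finger_force: 23.8
```

>>> carry_out --deltas '[[[0, 0, -0.001, 0, 0, 0, 0.485], [0, 0, 0, 0, 0, 0, 0.485]]]'

```text
clock: 13.9
eef_pos: [0.4437, -0.2005, 0.074]
tcp_rot: [-0.382, 0.924, 0.0, -0.0]
contact_force: [0.6, -0.2, -2.9]
finger_gap: 0.492
finger_force: 23.8
```

>>> carry_out --deltas '[[[0, 0, -0.0007, 0, 0, 0, 0.485], [0, 0, 0, 0, 0, 0, 0.485]]]'

```text
clock: 14.1
eef_pos: [0.4438, -0.2006, 0.0734]
tcp_rot: [-0.382, 0.924, -0.0, 0.0]
contact_force: [-0.2, -0.7, -2.5]
finger_gap: 0.489
finger_force: 23.9
```

>>> carry_out --deltas '[[[0, 0, -0.0007, 0, 0, 0, 0.485], [0, 0, 0, 0, 0, 0, 0.485]]]'

```text
clock: 14.3
eef_pos: [0.4439, -0.2007, 0.0733]
tcp_rot: [-0.382, 0.924, -0.0, 0.0]
contact_force: [-2.1, 1.2, 5.4]
finger_gap: 0.488
finger_force: 25.2
```

>>> carry_out --deltas '[[[0, 0, -0.0007, 0, 0, 0, 0.485], [0, 0, 0, 0, 0, 0, 0.485]]]'

```text
clock: 14.5
eef_pos: [0.4439, -0.2007, 0.0733]
tcp_rot: [-0.382, 0.924, -0.0, 0.0]
contact_force: [-2.8, 1.4, 9.8]
finger_gap: 0.493
finger_force: 26.4
```

>>> carry_out --deltas '[[[0, 0, 0.0007, 0, 0, 0, 0.485], [0, 0, 0, 0, 0, 0, 0.5], [0, 0, 0, 0, 0, 0, 0.53], [0, 0, 0, 0, 0, 0, 0.57], [0, 0, 0, 0, 0, 0, 0.62], [0, 0, 0, 0, 0, 0, 0.68], [0, 0, 0, 0, 0, 0, 0.75], [0, 0, 0, 0, 0, 0, 0.85], [0, 0, 0, 0, 0, 0, 1], [0, 0, 0, 0, 0, 0, 1]]]'

```text
clock: 15.5
eef_pos: [0.4439, -0.2006, 0.0728]
tcp_rot: [-0.382, 0.924, -0.0, 0.0]
contact_force: [-0.5, -0.3, -0.4]
finger_gap: 1.001
finger_force: 0.0
```

>>> carry_out --deltas '[[[0, 0, 0, 0, 0, 0, 1], [0, 0, 0.005, 0, 0, 0, 1], [0, 0, 0.01, 0, 0, 0, 1], [0, 0, 0.02, 0, 0, 0, 1], [0, 0, 0.03, 0, 0, 0, 1], [0, 0, 0.03, 0, 0, 0, 1], [0, 0, 0.03, 0, 0, 0, 1], [0, 0, 0.02, 0, 0, 0, 1], [0, 0, 0, 0, 0, 0, 1], [0, 0, 0, 0, 0, 0, 1]]]'

```text
clock: 16.5
eef_pos: [0.4439, -0.2006, 0.2183]
tcp_rot: [-0.382, 0.924, -0.001, 0.001]
contact_force: [-0.3, -0.7, -0.4]
finger_gap: 1.002
finger_force: 0.0
```

```bash
python3 - <<'E'
import runpy; runpy.run_path("s.py")
from h import *
from cell import cams
a=cams.grab_frame("side")["frame"]
cv2.imwrite("pics/e1.png",cv2.resize(a[120:320,210:470],None,fx=3,fy=3)[:,:,::-1])
E
```

```text
[ 0.4439 -0.2006  0.2183] [-0.3 -0.7 -0.4] [-0.011  0.033  0.011] q6 -1.208 yaw 3.9248 1.0021241743447964 0.0 tau6 -0.0
```

View pics/e1.png

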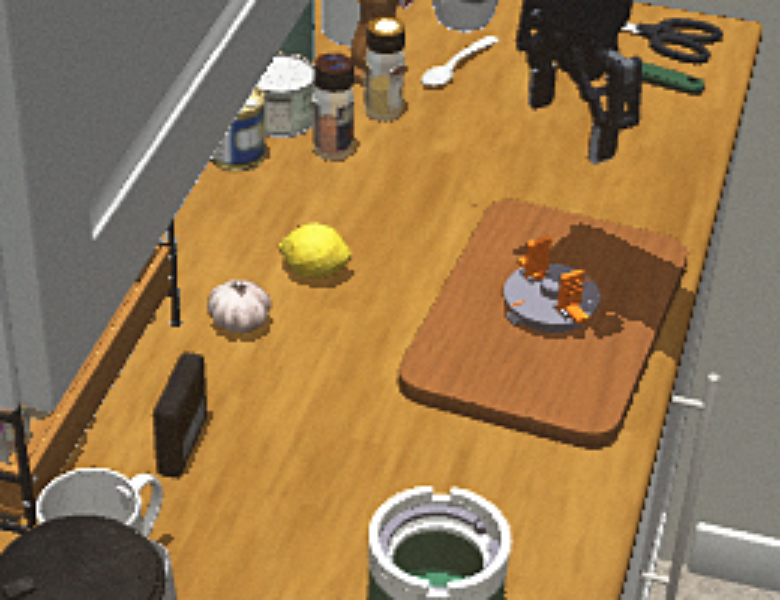

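The lid lies flat near the board's centre (crop (552,295)), the gripper is clear of it, and the bystanders haven't moved.

```bash
python3 -c "
from cell import env;print(env.hand_in())"
```

```text
the job is handed in; nothing more can be done
None
```

I opened the canister and set its lid down right way up near the centre of the chopping board, let go of it and handed the job in; no verdict came back.

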